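# Fill the dish tray and hold the loupe in focus over the red culture

## Task

One of the three culture dishes already stands in the blue tray: first put the other two into the free pockets so that all three stand upright and fully down in the row, never tipping a dish over. Then take the loupe by its handle and hold it level and still, its lens centred above the red dish, at the height of the orange ring on the gauge post. Finish while still holding it there in the gripper, touching nothing else with it; leave the orange ring where it is set and everything else on the bench alone.

Things in the scene. Friction and masses are not known exactly. Their poses are not given: they have to be found in the camera images.
- tray: fixed blue tray, 90 mm (x) by 300 mm (y), 8 mm thick, on the bench; origin at bench level, centre of the middle pocket; z up. Three round through-pockets, 50 mm across, 2 mm chamfer, white floors at bench level, in a row at y = -70, 0, +70 mm. The plate runs from y = -115 to +185 mm. A steel gauge post, 8 mm thick, 170 mm tall, stands at x = +25, y = +165 mm
- pocket0 (a point): centre of the pocket at the tray's y = -70 mm, on its white floor (bench level)
- pocket1 (a point): centre of the middle pocket, on its white floor (bench level)
- pocket2 (a point): centre of the pocket at the tray's y = +70 mm, on its white floor (bench level); nearest to the gauge post
- focus_mark (a point): centre of the orange ring (22 mm across, 10 mm high) on the gauge post: its height, 105 to 155 mm above the bench, is the focal height for the loupe's lens. The ring slides on the post with friction and is to be left where it is
- dish_red: loose closed white culture dish, 44 mm across and 26 mm tall, foot edge rounded 3 mm, 45 g, with a red disc on top and a red band; origin at the centre of its underside, z up
- loupe: hand loupe, level on its rest: dark rim 64 mm across, 12 mm high round a clear lens; thin neck, then a straight black handle of 16 by 16 mm section along its -x, from x = -50 to -145 mm; 60 to 125 g, centre of mass about x = -46 mm; origin at the centre of the rim's underside, z up; underside 30 mm above the bench at the start
- lens (a point): centre of the loupe's lens (loupe x = 0, y = 0, z = +6 mm, the middle of the rim's height)
- loupe_grip (a point): point to grip on the handle: loupe x = -80 mm, z = +8 mm, on the handle's centre line; 38 mm above the bench at the start. Grip across the handle (along loupe y); fingers have 76 mm of free handle here between the supports of the rest, centred on x = -72 mm
- rest: fixed grey loupe rest: base 185 by 50 mm, 6 mm thick, two supports 30 mm high, under the rim and under the end of the handle; origin on the bench below the centre of the rim; x as the loupe's at the start
- amber_bottle: bystander: amber bottle 70 mm across, 160 mm tall; origin at its underside
- tube_rack: bystander: orange tube rack 62 by 200 mm, 55 mm high, with empty holes; origin at its underside
- stain_jar: bystander: small jar 50 mm across, 65 mm tall, metal cap; origin at its underside
- slide_box: bystander: slide box, green with white lid, 35 by 85 mm, 32 mm high; origin at its underside
- forceps: bystander: steel forceps lying flat, 118 by 12 mm, 10 mm high; origin at its underside
- dish_green: loose closed white culture dish, 44 mm across and 26 mm tall, foot edge rounded 3 mm, 45 g, with a green disc on top and a green band; origin at the centre of its underside, z up
- dish_yellow: loose closed white culture dish, 44 mm across and 26 mm tall, foot edge rounded 3 mm, 45 g, with a yellow disc on top and a yellow band; origin at the centre of its underside, z up
Not all that is in view belongs to the job. What is shaped like the dish_red but black or purple is not meant. What is shaped like the loupe but turquoise is not meant.

How it is judged:
By the outcome, as a careful person would: the job done as asked, in the order asked, and still so for the second after the job is handed in, while the arm keeps its last pose, push and grip.
It also fails if it takes over 61 s, if anything falls off the work surface, if the arm or the gripper's body presses on something with over 40 N, if the wrist force passes 120 N, or if a joint passes its speed limit or range.

## Robot

A 7-joint arm with a two-finger parallel gripper is mounted at the origin on the work surface. World frame = base frame: x ahead of the robot, y to its left, z up, the work surface at z = 0. Lengths are in m, angles in degrees, forces in N, time in s.
With the tool pointing down it reaches from about 0.35 to 0.9 m from the base axis. Payload 7.2 kg.
Tool frame: the origin (TCP) lies at the very end of the fingers, on their centre line; the grasp point (between the pads) lies 19 mm behind it (r.grasp_offset is the distance from the TCP to the grasp point, in m); z points along the fingers, y is the line along which they close (so a half turn about z gives the same grasp; the last joint's range is limited). The gripper opens to 88 mm and grips with 3 to 60 N. Pads are 20 mm wide; open, the fingers measure 115 mm over their backs; the gripper's body (75 mm by 178 mm) begins 61 mm behind the grasp point.
Start: joints at [65.42, 23.554, -0.728, 91.456, 0.321, 64.991, -4.71], TCP at [0.221, -0.585, 0.223] pointing down, gripper open.
Joint ranges: [-169.25, 169.25], [-16.82, 113.86], [-84.01, 82.57], [7.8, 145.47], [-59.2, 239.2], [7.22, 106.19], [-163.78, 163.78]. Speed limits (degrees/s): [136.94, 136.94, 172.46, 172.46, 180, 180, 180].

## Interface

Orientations are given as [roll, pitch, yaw] about the fixed x, y, z axes, in that order (R = Rz(yaw) Ry(pitch) Rx(roll)).
In Python, from workcell import r gives the robot as it stands. The module is installed in compiled form; this text tells all that it offers.
- The arm moves only by the shell command python3 -m inch 'ROWS' [OPENING]. ROWS is JSON, a list of rows, each an object of numbers: "x", "y", "z": the shift along the tool's x, y, z as a fraction of full scale; "roll": the turn about the tool's z as a fraction of full scale. A call has 1 to 8 rows; each row is the pose to reach, as a shift and turn from the pose commanded when the call began, along the tool's axes at that moment, turning the shorter way round; what a row does not reach only later rows make up. Full scale, the value 1, is 30 cm for a shift and pi rad for a turn. A row lasts 1/10 s, in which the tool goes at most 50 mm and 8.59 degrees, less where a joint would pass 70% of its speed; a pose out of reach is approached as far as the arm can. A call with a number of a shift or a turn outside -1 to 1 is refused whole. A call with a gripper value outside its range is refused whole. OPENING is the opening, from 0 (shut) to 1 (fully open), set as the call begins (- or left out, the last holds). The fingers move at their own pace and stop on an object; the grip force is fixed at half the most. Time passes only in rows, so rows that repeat a pose let the fingers close. It gives the time, the measured TCP pose, the force, the opening and the grip force at its end, in the units of the state.
- r.state(): the state, without advancing time (a new reading comes with each control period).
- r.grab_frame(name): name is "scene" or "top"; returns (picture, depth): 384x512x3 uint8, blue, green, red; 384x512 float32, m along the optical axis (not along the pixel's ray), 0 where there is no reading.
- r.calibration(name): a dict with "intrinsics" (3x3 intrinsics, pixels), "extrinsics" (4x4, takes a point from camera to world coordinates). Camera axes: x right, y up, looking along -z (the intrinsics and any distortion apply to the point x, -y, -z); pixel columns grow to the right and rows downward; lengths in m; the calibration is good to about 2 mm. A picture is of the moment at which its call begins. calibration takes no time and is no camera call.
- r.finish_job(): hands the job in; it is judged then, once.
Trained networks look in the newest picture that a camera, given by its name, has taken for a name from the list of things; names that differ only in an ending like _2 or _b are one class to them, and where a whole thing is asked for, a point or a joint stands for the part that bears it (a point fixed in the world has none). Each returns a list of dicts, best first, with "p" (0 to 1); they miss things now and then, are a little off and sometimes report something else, mostly with a low value. They report only what shows in the picture. A call takes as long as a camera call. They do not tell look-alikes from the thing itself.
- r.masks_of(target, camera): "mask" (384x512 bool, what is visible of it).
- r.pinpoint(target, camera): "at" ([x, y, z] in m, in world coordinates, good to about 4 mm: a listed point, or the origin of a listed thing).
The state is a dict: "time_s": time; "joints": joint angles; "joint_velocities": joint speeds; "joint_torque": joint torques, N m; "eef_pos": TCP position; "tool_rot": TCP orientation; "force": force on the tool from outside, world axes, zero at the start; "wrist_torque": the same for the moment, N m; "opening": finger opening in m; "finger_force": force on a finger pad.
Only numpy, scipy, OpenCV 4.12 (cv2) and the standard library are available. Lean on these libraries where they do the work, as an engineer would, in place of code of your own. Each camera call takes 0.05 s, during which the arm holds its last target. There are 200 camera calls.

## Working session

There is one attempt and no reset: what is moved stays moved. The work goes in short steps, Python scripts to look and compute and a shell command to move; the robot and the scene stay as the last step left them, time stands still between calls to the robot, and variables do not carry over. Pictures are saved under pics/ and viewed, at most 10 in all, crops included, and the job is handed in when it is done.

```bash
mkdir -p pics; cat > h.py <<'E'
import numpy as np, cv2
from workcell import r
def grab(cam,name=None):
    im,d=r.grab_frame(cam)
    if name: cv2.imwrite(f'pics/{name}.png',im)
    return im,d
def world(cam,u,v,depth):
    c=r.calibration(cam);K=np.array(c['intrinsics']);E=np.array(c['extrinsics'])
    x=(u-K[0,2])/K[0,0]*depth;y=(v-K[1,2])/K[1,1]*depth
    x,y,depth=map(np.asarray,(x,y,depth))
    P=np.stack([x,-y,-depth,np.ones_like(x)],-1)
    return (P@E.T)[...,:3]
def pix(cam,p):
    c=r.calibration(cam);K=np.array(c['intrinsics']);E=np.array(c['extrinsics'])
    q=np.linalg.inv(E)@np.r_[p,1];q=K@[q[0],-q[1],-q[2]]
    return q[:2]/q[2]
E
python3 - <<'E'
from h import *
s=r.state();print({k:np.round(v,3).tolist() for k,v in s.items()})
for c in('scene','top'):
    grab(c,c+'0');print(c,{k:np.round(v,3).tolist() for k,v in r.calibration(c).items()})
    for t in ['dish_red','dish_green','dish_yellow','tray','pocket0','pocket1','pocket2','focus_mark','loupe','lens','loupe_grip','rest']:
        for o in r.pinpoint(t,c): print(c,t,round(o['p'],2),np.round(o['at'],3),pix(c,o['at']).round())
E
```

```text
{'time_s': 0.0, 'joints': [65.42, 23.601, -0.728, 91.502, 0.322, 64.99, -4.709], 'joint_velocities': [-0.08, -0.055, -0.016, -0.029, 0.061, 0.031, 0.025], 'joint_torque': [0.0, -58.797, 0.641, -29.108, -0.054, 0.018, 0.0], 'eef_pos': [0.22, -0.584, 0.222], 'tool_rot': [-179.909, 0.007, 20.675], 'force': [-1.2, -0.005, 0.924], 'wrist_torque': [-0.01, -0.006, -0.008], 'finger_force': 0.0, 'opening': 0.088}
scene {'intrinsics': [[364.031, 0.0, 254.417], [0.0, 364.031, 186.146], [0.0, 0.0, 1.0]], 'extrinsics': [[0.443, -0.473, 0.761, 1.517], [0.896, 0.249, -0.367, -0.402], [-0.016, 0.845, 0.534, 0.763], [0.0, 0.0, 0.0, 1.0]]}
scene dish_red 0.69 [ 0.418 -0.166  0.   ] [182. 204.]
scene dish_red 0.49 [ 0.5   -0.098  0.003] [207. 210.]
scene dish_red 0.46 [ 0.509 -0.175 -0.003] [187. 219.]
scene dish_green 0.46 [ 0.614  0.079 -0.   ] [267. 214.]
scene dish_yellow 0.57 [0.451 0.318 0.004] [300. 176.]
scene tray 0.79 [0.613 0.014 0.003] [250. 219.]
scene tray 0.62 [ 0.397 -0.015 -0.003] [219. 191.]
scene pocket0 0.96 [0.609 0.084 0.002] [267. 213.]
scene pocket0 0.84 [0.615 0.014 0.   ] [250
[... 1542 characters left out ...]
2 [ 0.608  0.078 -0.   ] [244. 191.]
top pocket2 0.72 [0.611 0.018 0.006] [264. 191.]
top pocket2 0.68 [ 0.613 -0.058  0.   ] [289. 191.]
top pocket2 0.62 [ 0.608  0.078 -0.   ] [244. 191.]
top focus_mark 0.58 [0.638 0.176 0.143] [205. 172.]
top focus_mark 0.26 [ 0.614 -0.055  0.   ] [288. 191.]
top loupe 0.89 [ 0.623 -0.335  0.002] [381. 190.]
top loupe 0.87 [ 0.516 -0.354  0.032] [392. 226.]
top loupe 0.17 [0.608 0.079 0.001] [244. 191.]
top lens 0.87 [ 0.622 -0.332  0.006] [381. 190.]
top lens 0.66 [ 0.52  -0.359  0.034] [394. 224.]
top loupe_grip 0.81 [ 0.441 -0.338  0.039] [387. 252.]
top loupe_grip 0.62 [ 0.699 -0.332  0.009] [381. 165.]
top rest 0.77 [ 0.518 -0.353  0.002] [388. 225.]
```

```bash
python3 - <<'E'
import cv2
a=cv2.imread('pics/scene0.png')[130:310,90:350];cv2.imwrite('pics/s1.png',cv2.resize(a,None,fx=3,fy=3,interpolation=2))
a=cv2.imread('pics/top0.png')[120:320,170:430];cv2.imwrite('pics/t1.png',cv2.resize(a,None,fx=3,fy=3,interpolation=2))
E
```

```text
(no output)
```

View pics/s1.png

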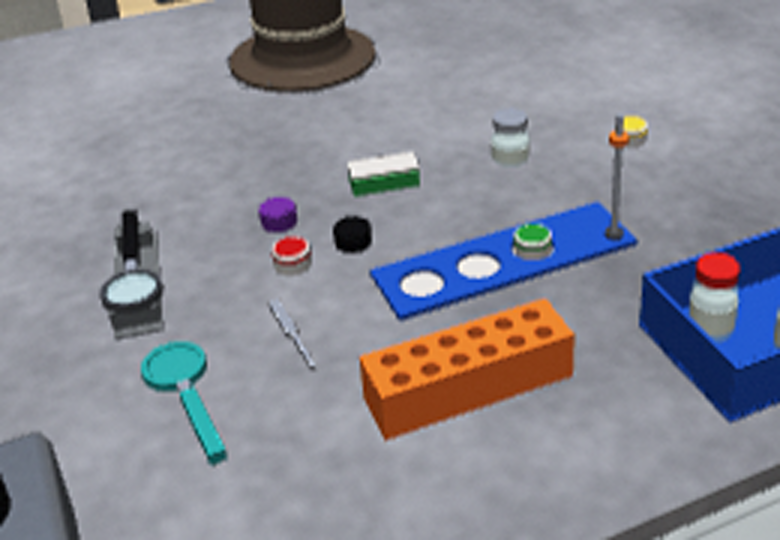

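View pics/t1.png

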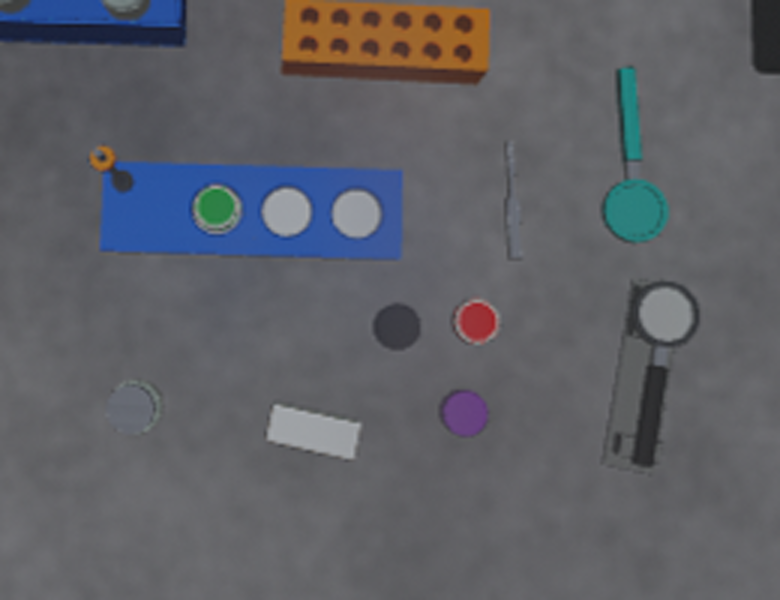

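The scene view shows the red dish at px (187,213), with the similar black disc at (208,208) and purple disc at (183,201). The yellow dish is behind the post at (301,173), and the green one stands in the pocket nearest the post at (267,210). The dark loupe on the rest is at (133,227), and the turquoise look-alike is at (148,252). I choose the red dish, the yellow dish and the dark loupe. Next I'll measure them from both views.

```bash
cat > meas.py <<'E'
from h import *
R={'red':((0,170),(8,180)),}
def mask(im,c):
    h,s,v=[a.astype(int) for a in cv2.split(cv2.cvtColor(im,cv2.COLOR_BGR2HSV))]
    return {'red':((h<5)|(h>172))&(s>130)&(v>70),'yellow':(h>20)&(h<35)&(s>110),'green':(h>45)&(h<75)&(s>110),
     'orange':(h>4)&(h<18)&(s>150),'blue':(h>100)&(h<125)&(s>110),'white':(s<40)&(v>130),'dark':(v<50)}[c]
def blob(im,c,at,rad=14,thr=None):
    m=mask(im,c).astype(np.uint8)
    yy,xx=np.mgrid[:384,:512]; m[(xx-at[0])**2+(yy-at[1])**2>rad**2]=0
    n,l,st,ce=cv2.connectedComponentsWithStats(m)
    if n<2:return None
    i=1+np.argmax(st[1:,4]);return ce[i],st[i,4],l==i
def ray(cam,uv):
    a=world(cam,uv[0],uv[1],0.);b=world(cam,uv[0],uv[1],1.);return a,(b-a)/np.linalg.norm(b-a)
def onz(cam,uv,z):
    a,d=ray(cam,uv);return a+d*(z-a[2])/d[2]
def tri(uvs):
    A=0;B=0
    for cam,uv in uvs.items():
        a,d=ray(cam,uv);P=np.eye(3)-np.outer(d,d);A=A+P;B=B+P@a
    return np.linalg.solve(A,B)
E
python3 - <<'E'
from meas import *
I={c:cv2.imread(f'pics/{c}0.png') for c in('scene','top')}
for n,c,p,z in [('red','red',(.508,-.174,.026),.026),('yellow','yellow',(.451,.318,.026),.026),('green','green',(.612,.082,.026),.026),
   ('p1','white',(.612,.014,0),0.004),('p0','white',(.613,-.056,0),0.004),('ring','orange',(.637,.176,.14),.14)]:
    u={}
    for cam in I:
        b=blob(I[cam],c,pix(cam,p))
        if b: u[cam]=b[0];print(n,cam,b[0].round(1),b[1],onz(cam,b[0],z).round(4))
    if len(u)==2:print('  tri',tri(u).round(4))
b=blob(I['top'],'blue',pix('top',(.612,.04,0.008)),70)
cs=cv2.boxPoints(cv2.minAreaRect(cv2.findNonZero(b[2].astype(np.uint8))));print([onz('top',c,.008)[:2].round(4) for c in cs])
# loupe dark
for cam in I:
    b=blob(I[cam],'dark',pix(cam,(.45,-.345,.038)),25)
    ys,xs=np.nonzero(b[2]);P=np.array([onz(cam,(x,y),.046) for x,y in zip(xs,ys)]);print(cam,len(P),P.min(0),P.max(0))
    H=P[(P[:,0]<.465)];
    for a in np.arange(.36,.58,.015):
        q=P[abs(P[:,0]-a)<.0075]
        if len(q):print(a.round(3),len(q),q[:,1].mean().round(4),np.ptp(q[:,1]).round(3))
a=cv2.resize(I['top'][195:265,360:420],None,fx=8,fy=8,interpolation=2);b=cv2.resize(I['scene'][185:255,100:160],None,fx=8,fy=8,interpolation=2)
c=I['top'][150:290,120:220]; d=cv2.resize(c,(400,560),interpolation=2)
cv2.imwrite('pics/c1.png',cv2.resize(np.hstack([a,cv2.resize(I['top'][205:275,295:355],None,fx=8,fy=8,interpolation=2)[:560],d]),None,fx=.58,fy=.58))
E
```

```text
red scene [186.3 211.7] 49 [ 0.5053 -0.1745  0.026 ]
red top [328.9 226.6] 110 [ 0.5087 -0.1737  0.026 ]
  tri [ 0.5083 -0.1743  0.0278]
yellow scene [300.7 170.6] 27 [0.4492 0.3225 0.026 ]
yellow top [157.6 241.6] 120 [0.4511 0.3215 0.026 ]
  tri [0.4512 0.3211 0.0274]
green scene [267.3 207.2] 42 [0.6107 0.0835 0.026 ]
green top [241.6 188.3] 105 [0.6136 0.0834 0.026 ]
  tri [0.6131 0.0828 0.0278]
p1 scene [248.9 218.2] 79 [0.6113 0.0121 0.004 ]
p1 top [265.1 190.2] 192 [0.6128 0.0138 0.004 ]
  tri [0.6123 0.0128 0.0045]
p0 scene [230.2 224.2] 87 [ 0.6124 -0.058   0.004 ]
p0 top [288.4 190.9] 193 [ 0.6124 -0.0562  0.004 ]
  tri [ 0.6122 -0.057   0.0035]
ring scene [295.9 176.1] 24 [0.638  0.1766 0.14  ]
ring top [204.  172.9] 33 [0.6369 0.1782 0.14  ]
  tri [0.6369 0.1779 0.1391]
[array([0.5674, 0.1988]), array([0.6581, 0.2005]), array([ 0.6579, -0.1015]), array([ 0.5673, -0.1001])]
scene 86 [ 0.38219832 -0.35012312  0.046     ] [ 0.47210351 -0.32259005  0.046     ]
0.375 1 -0.3339 0.0
0.39 10 -0.3296 0.014
0.405 12 -0.331 0.015
0.42 13 -0.3343 0.016
0.435 18 -0.3379 0.022
0.45 18 -0.3392 0.021
0.465 14 -0.3422 0.015
top 163 [ 0.38291286 -0.34574738  0.046     ] [ 0.46943891 -0.3163649   0.046     ]
0.39 26 -0.3264 0.017
0.405 25 -0.3294 0.017
0.42 29 -0.3313 0.017
0.435 28 -0.3337 0.017
0.45 28 -0.3356 0.014
0.465 27 -0.3383 0.014
```

View pics/c1.png

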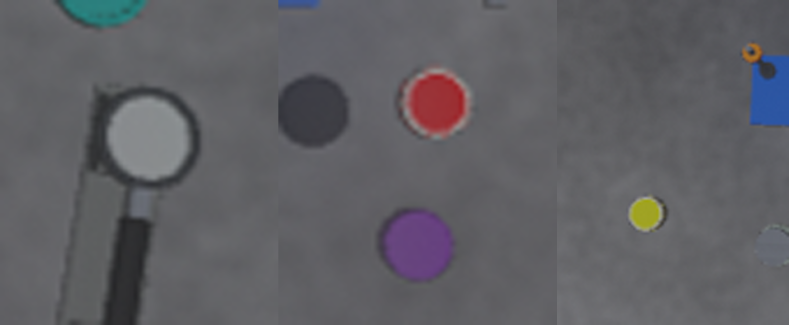

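```bash
cat > d.py <<'E'
import sys
from h import *
from scipy.spatial.transform import Rotation as Ro
s=r.state();p=np.array(s['eef_pos']);q=Ro.from_euler('xyz',s['tool_rot'],degrees=True)
print('t',s['time_s'],p.round(4),np.round(s['tool_rot'],2),'F',np.round(s['force'],1),'T',np.round(s['wrist_torque'],2),'op',round(s['opening'],4),round(s['finger_force'],1))
for a in sys.argv[1:]:
    v=[float(t) for t in a.split(',')]
    d=q.inv().apply(np.array(v[:3])-p)/.3
    t=((s['tool_rot'][2]-v[3]+180)%360-180)/180 if len(v)>3 else 0
    print(a,'x %.4f y %.4f z %.4f roll %.4f'%(*d,t),'dist %.3f'%np.linalg.norm(d*.3))
E
python3 d.py .508,-.174,.20,90 .508,-.174,.05,90
```

```text
t 1.3 [ 0.2206 -0.5848  0.2227] [180.     0.    20.67] F [-0.9 -0.7 -0.4] T [-0.03 -0.03  0.05] op 0.0877 0.0
.508,-.174,.20,90 x 1.3796 y -0.9429 z 0.0755 roll -0.3852 dist 0.502
.508,-.174,.05,90 x 1.3796 y -0.9430 z 0.5755 roll -0.3852 dist 0.530
```

```bash
python3 -m inch '[{"x":0.12,"y":-0.08,"roll":-0.04},{"x":0.24,"y":-0.16,"roll":-0.085},{"x":0.38,"y":-0.26,"roll":-0.13},{"x":0.51,"y":-0.35,"roll":-0.175},{"x":0.64,"y":-0.44,"roll":-0.22},{"x":0.77,"y":-0.53,"roll":-0.265},{"x":0.9,"y":-0.62,"roll":-0.31},{"x":0.98,"y":-0.67,"roll":-0.355}]' 0.8; python3 d.py .508,-.174,.20,90 .508,-.174,.05,90 .508,-.174,.011,90
```

```text
t 1.3 [ 0.2206 -0.5848  0.2227] [180.     0.    20.67] F [-0.9 -0.7 -0.4] T [-0.03 -0.03  0.05] op 0.0877 0.0
.508,-.174,.20,90 x 1.3796 y -0.9429 z 0.0755 roll -0.3852 dist 0.502
.508,-.174,.05,90 x 1.3796 y -0.9430 z 0.5755 roll -0.3852 dist 0.530
.508,-.174,.011,90 x 1.3796 y -0.9430 z 0.7055 roll -0.3852 dist 0.544invalid input at $[0]: expected keys x, y, z, roll
```

```bash
python3 -m inch '[{"x":0.12,"y":-0.08,"z":0,"roll":-0.04},{"x":0.24,"y":-0.16,"z":0,"roll":-0.085},{"x":0.38,"y":-0.26,"z":0,"roll":-0.13},{"x":0.51,"y":-0.35,"z":0,"roll":-0.175},{"x":0.64,"y":-0.44,"z":0,"roll":-0.22},{"x":0.77,"y":-0.53,"z":0,"roll":-0.265},{"x":0.9,"y":-0.62,"z":0,"roll":-0.31},{"x":0.98,"y":-0.67,"z":0,"roll":-0.355}]' 0.8; python3 d.py .508,-.174,.20,90 .508,-.174,.05,90 .508,-.174,.011,90
```

```text
time_s: 2.1
eef_pos: [0.4268, -0.2893, 0.2231]
tool_rot: [179.9, -0.0, 85.1]
force: [0.1, -0.6, -1.2]
opening: 0.0706
finger_force: 0.0
t 2.1 [ 0.4268 -0.2893  0.2231] [ 1.7993e+02 -2.0000e-02  8.5110e+01] F [ 0.1 -0.6 -1.2] T [-0.02 -0.01 -0.03] op 0.0706 0.0
.508,-.174,.20,90 x 0.4060 y 0.2370 z 0.0776 roll -0.0272 dist 0.143
.508,-.174,.05,90 x 0.4058 y 0.2364 z 0.5776 roll -0.0272 dist 0.223
.508,-.174,.011,90 x 0.4058 y 0.2362 z 0.7076 roll -0.0272 dist 0.255
```

```bash
python3 -m inch '[{"x":0.14,"y":0.08,"z":0.02,"roll":-0.027},{"x":0.28,"y":0.16,"z":0.06,"roll":-0.027},{"x":0.38,"y":0.22,"z":0.15,"roll":-0.027},{"x":0.406,"y":0.236,"z":0.28,"roll":-0.027},{"x":0.406,"y":0.236,"z":0.42,"roll":-0.027},{"x":0.406,"y":0.236,"z":0.54,"roll":-0.027},{"x":0.406,"y":0.236,"z":0.578,"roll":-0.027},{"x":0.406,"y":0.236,"z":0.578,"roll":-0.027}]'; python3 d.py .508,-.174,.011,90
```

```text
time_s: 2.9
eef_pos: [0.5059, -0.1781, 0.0481]
tool_rot: [-179.8, -0.1, 89.4]
force: [0.2, 0.7, 0.2]
opening: 0.0707
finger_force: 0.0
t 2.9 [ 0.5059 -0.1781  0.0481] [-1.7984e+02 -6.0000e-02  8.9430e+01] F [0.2 0.7 0.2] T [ 0.01 -0.1   0.03] op 0.0707 0.0
.508,-.174,.011,90 x 0.0136 y 0.0073 z 0.1238 roll -0.0031 dist 0.037
```

```bash
python3 -m inch '[{"x":0.007,"y":0.004,"z":0.03,"roll":-0.003},{"x":0.014,"y":0.007,"z":0.07,"roll":-0.003},{"x":0.014,"y":0.007,"z":0.1,"roll":-0.003},{"x":0.014,"y":0.007,"z":0.12,"roll":-0.003},{"x":0.014,"y":0.007,"z":0.12,"roll":-0.003}]'; python3 - <<'E'
from meas import *
grab('scene','g1');a=cv2.imread('pics/g1.png')[165:245,130:240];cv2.imwrite('pics/g1c.png',cv2.resize(a,None,fx=6,fy=6,interpolation=2))
E
python3 d.py .508,-.174,.011,90
```

```text
time_s: 3.4
eef_pos: [0.5084, -0.1741, 0.0125]
tool_rot: [-179.9, -0.0, 90.0]
force: [-0.7, -0.2, 0.3]
opening: 0.0703
finger_force: 0.0
t 3.45 [ 0.5087 -0.1742  0.0129] [-1.7996e+02 -1.0000e-02  8.9970e+01] F [0.2 0.4 0.5] T [-0.06 -0.09 -0.07] op 0.0702 0.0
.508,-.174,.011,90 x 0.0005 y -0.0022 z 0.0065 roll -0.0002 dist 0.002
```

View pics/g1c.png

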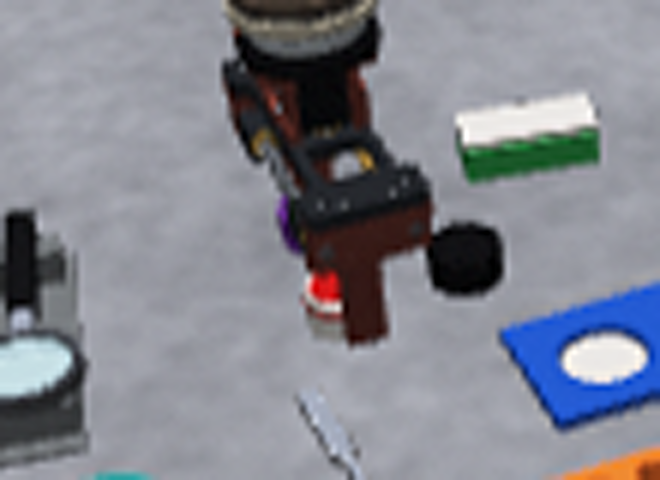

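The crop shows the red dish between the fingers at about (335,300), with purple and black clear of them, so I'll close.

```bash
python3 -m inch '[{"x":0,"y":-0.001,"z":0.005,"roll":0},{"x":0,"y":-0.001,"z":0.005,"roll":0},{"x":0,"y":-0.001,"z":0.005,"roll":0},{"x":0,"y":-0.001,"z":0.005,"roll":0},{"x":0,"y":-0.001,"z":0.005,"roll":0},{"x":0,"y":-0.001,"z":0.005,"roll":0}]' 0.3; python3 d.py .508,-.174,.09,90 .612,-.057,.08,90
```

```text
time_s: 4.05
eef_pos: [0.5087, -0.1742, 0.0119]
tool_rot: [180.0, 0.0, 90.0]
force: [-0.2, 0.8, 2.5]
opening: 0.0429
finger_force: 30.0
t 4.05 [ 0.5087 -0.1742  0.0119] [1.7999e+02 1.0000e-02 8.9970e+01] F [-0.2  0.8  2.5] T [-0.07 -0.    0.02] op 0.0429 30.0
.508,-.174,.09,90 x 0.0008 y -0.0022 z -0.2603 roll -0.0002 dist 0.078
.612,-.057,.08,90 x 0.3909 y 0.3443 z -0.2269 roll -0.0002 dist 0.170
```

```bash
python3 -m inch '[{"x":0,"y":0,"z":-0.05,"roll":0},{"x":0.01,"y":0.01,"z":-0.13,"roll":0},{"x":0.09,"y":0.08,"z":-0.2,"roll":0},{"x":0.19,"y":0.17,"z":-0.22,"roll":0},{"x":0.29,"y":0.26,"z":-0.22,"roll":0},{"x":0.37,"y":0.325,"z":-0.2,"roll":0},{"x":0.391,"y":0.344,"z":-0.17,"roll":0},{"x":0.391,"y":0.344,"z":-0.15,"roll":0}]'; python3 d.py .6122,-.057,.022,90 .6122,-.057,.011,90
```

```text
time_s: 4.85
eef_pos: [0.612, -0.0556, 0.0565]
tool_rot: [-180.0, -0.0, 90.1]
force: [-0.0, -0.5, -0.5]
opening: 0.0429
finger_force: 30.0
t 4.85 [ 0.612  -0.0556  0.0565] [-1.7999e+02 -3.0000e-02  9.0110e+01] F [-0.  -0.5 -0.5] T [-0.06 -0.07 -0.02] op 0.0429 30.0
.6122,-.057,.022,90 x -0.0049 y 0.0006 z 0.1151 roll 0.0006 dist 0.035
.6122,-.057,.011,90 x -0.0049 y 0.0006 z 0.1518 roll 0.0006 dist 0.046
```

```bash
python3 - <<'E'
from meas import *
for cam in('scene','top'):
    im,_=grab(cam,'k_'+cam)
    for n,c,p,z in [('red','red',(.612,-.057,.065),.065),('p0','white',(.612,-.057,0),.004)]:
        b=blob(im,c,pix(cam,p));print(cam,n,b and (b[0].round(1),b[1],onz(cam,b[0],z).round(4)))
E
python3 d.py .6122,-.057,.022,90 .6122,-.057,.011,90
```

```text
scene red (array([227.2, 207.3]), np.int32(28), array([ 0.598 , -0.0592,  0.065 ]))
scene p0 (array([230.2, 224.2]), np.int32(87), array([ 0.6124, -0.058 ,  0.004 ]))
top red None
top p0 (array([281., 190.]), np.int32(5), array([ 0.6146, -0.0339,  0.004 ]))
t 4.95 [ 0.6102 -0.0584  0.0557] [-1.7984e+02  5.0000e-02  8.9930e+01] F [ 0.4 -1.  -0.5] T [-0.12 -0.03  0.04] op 0.043 30.0
.6122,-.057,.022,90 x 0.0047 y 0.0070 z 0.1123 roll -0.0004 dist 0.034
.6122,-.057,.011,90 x 0.0047 y 0.0071 z 0.1489 roll -0.0004 dist 0.045
```

```bash
python3 -m inch '[{"x":0,"y":0.001,"z":0.04,"roll":0},{"x":0,"y":0.001,"z":0.08,"roll":0},{"x":0,"y":0.001,"z":0.1,"roll":0},{"x":0,"y":0.001,"z":0.115,"roll":0},{"x":0,"y":0.001,"z":0.13,"roll":0},{"x":0,"y":0.001,"z":0.142,"roll":0},{"x":0,"y":0.001,"z":0.15,"roll":0},{"x":0,"y":0.001,"z":0.15,"roll":0}]'; python3 d.py .6122,-.057,.012,90
```

```text
time_s: 5.75
eef_pos: [0.6123, -0.0569, 0.012]
tool_rot: [180.0, 0.0, 90.0]
force: [-0.7, 0.5, 0.9]
opening: 0.0429
finger_force: 30.0
t 5.75 [ 0.6123 -0.0569  0.012 ] [1.7998e+02 1.0000e-02 8.9980e+01] F [-0.7  0.5  0.9] T [-0.03  0.09  0.01] op 0.0429 30.0
.6122,-.057,.012,90 x -0.0005 y -0.0003 z 0.0000 roll -0.0001 dist 0.000
```

```bash
python3 -m inch '[{"x":0,"y":0,"z":0,"roll":0},{"x":0,"y":0,"z":0,"roll":0},{"x":0,"y":0,"z":0,"roll":0},{"x":0,"y":0,"z":0,"roll":0},{"x":0,"y":0,"z":-0.06,"roll":0},{"x":0,"y":0,"z":-0.16,"roll":0},{"x":0,"y":0,"z":-0.26,"roll":0},{"x":0,"y":-0.1,"z":-0.32,"roll":0}]' 0.8; python3 d.py .50,.1,.12,90 .4512,.321,.1,90
```

```text
time_s: 6.55
eef_pos: [0.5855, -0.0565, 0.1101]
tool_rot: [179.7, -0.0, 90.0]
force: [0.2, 0.2, -0.9]
opening: 0.0706
finger_force: 0.0
t 6.55 [ 0.5855 -0.0565  0.1101] [ 1.7969e+02 -5.0000e-02  8.9970e+01] F [ 0.2  0.2 -0.9] T [ 0.05 -0.07  0.04] op 0.0706 0.0
.50,.1,.12,90 x 0.5214 y -0.2850 z -0.0341 roll -0.0001 dist 0.179
.4512,.321,.1,90 x 1.2579 y -0.4484 z 0.0322 roll -0.0001 dist 0.401
```

```bash
python3 -m inch '[{"x":0.13,"y":-0.08,"z":-0.02,"roll":0},{"x":0.26,"y":-0.16,"z":-0.02,"roll":0},{"x":0.39,"y":-0.24,"z":-0.02,"roll":0},{"x":0.52,"y":-0.3,"z":-0.02,"roll":0},{"x":0.66,"y":-0.34,"z":-0.02,"roll":0},{"x":0.8,"y":-0.38,"z":-0.02,"roll":0},{"x":0.92,"y":-0.42,"z":-0.02,"roll":0},{"x":1,"y":-0.44,"z":-0.02,"roll":0}]'; python3 d.py .4512,.321,.05,90 .4512,.321,.011,90
```

```text
time_s: 7.35
eef_pos: [0.4489, 0.2462, 0.1141]
tool_rot: [180.0, -0.1, 90.1]
force: [0.9, -0.9, -0.3]
opening: 0.0703
finger_force: 0.0
t 7.35 [0.4489 0.2462 0.1141] [ 1.7998e+02 -6.0000e-02  9.0150e+01] F [ 0.9 -0.9 -0.3] T [-0.06 -0.13 -0.05] op 0.0703 0.0
.4512,.321,.05,90 x 0.2490 y 0.0084 z 0.2140 roll 0.0008 dist 0.099
.4512,.321,.011,90 x 0.2489 y 0.0083 z 0.3440 roll 0.0008 dist 0.127
```

```bash
python3 - <<'E'
from meas import *
I={c:grab(c,'m_'+c)[0] for c in('scene','top')}
for n,c,p,z in [('red','red',(.612,-.057,.026),.026),('green','green',(.613,.083,.026),.026),('yellow','yellow',(.451,.321,.026),.026)]:
    u={}
    for cam in I:
        b=blob(I[cam],c,pix(cam,p))
        if b:u[cam]=b[0];print(n,cam,b[1],onz(cam,b[0],z).round(4))
    if len(u)==2:print(tri(u).round(4))
E
```

```text
red scene 54 [ 0.6107 -0.0574  0.026 ]
red top 103 [ 0.613  -0.0562  0.026 ]
[ 0.6125 -0.057   0.0271]
green scene 42 [0.6107 0.0835 0.026 ]
green top 105 [0.6136 0.0834 0.026 ]
[0.6131 0.0828 0.0278]
yellow scene 27 [0.4492 0.3225 0.026 ]
```

```bash
python3 -m inch '[{"x":0.1,"y":0.006,"z":0,"roll":0},{"x":0.2,"y":0.006,"z":0.03,"roll":0},{"x":0.245,"y":0.006,"z":0.1,"roll":0},{"x":0.245,"y":0.006,"z":0.18,"roll":0},{"x":0.245,"y":0.006,"z":0.25,"roll":0},{"x":0.245,"y":0.006,"z":0.26,"roll":0},{"x":0.245,"y":0.006,"z":0.26,"roll":0}]'; python3 d.py .4512,.321,.012,90
```

```text
time_s: 8.15
eef_pos: [0.4522, 0.3157, 0.0355]
tool_rot: [-179.9, 0.1, 89.9]
force: [-0.2, -0.4, 0.8]
opening: 0.0702
finger_force: 0.0
t 8.15 [0.4522 0.3157 0.0355] [-1.7994e+02  6.0000e-02  8.9930e+01] F [-0.2 -0.4  0.8] T [-0.05 -0.11 -0.03] op 0.0702 0.0
.4512,.321,.012,90 x 0.0176 y -0.0032 z 0.0782 roll -0.0004 dist 0.024
```

```bash
python3 -m inch '[{"x":0.016,"y":-0.003,"z":0.01,"roll":0},{"x":0.016,"y":-0.003,"z":0.04,"roll":0},{"x":0.016,"y":-0.003,"z":0.07,"roll":0},{"x":0.016,"y":-0.003,"z":0.077,"roll":0},{"x":0.016,"y":-0.003,"z":0.077,"roll":0},{"x":0.016,"y":-0.003,"z":0.077,"roll":0}]'; python3 d.py .4512,.321,.012,90
```

```text
time_s: 8.75
eef_pos: [0.4512, 0.3215, 0.0127]
tool_rot: [-180.0, 0.0, 90.0]
force: [-0.3, 0.5, -0.2]
opening: 0.0707
finger_force: 0.0
t 8.75 [0.4512 0.3215 0.0127] [-180.      0.     89.98] F [-0.3  0.5 -0.2] T [ 0.06 -0.1   0.04] op 0.0707 0.0
.4512,.321,.012,90 x -0.0016 y -0.0001 z 0.0022 roll -0.0001 dist 0.001
```

```bash
python3 -m inch '[{"x":-0.001,"y":0,"z":0.002,"roll":0},{"x":-0.001,"y":0,"z":0.002,"roll":0},{"x":-0.001,"y":0,"z":0.002,"roll":0},{"x":-0.001,"y":0,"z":0.002,"roll":0},{"x":-0.001,"y":0,"z":0.002,"roll":0},{"x":-0.001,"y":0,"z":0.002,"roll":0}]' 0.3; python3 d.py .49,.2,.11,90 .5,.08,.11,90 .6125,.0128,.1,90
```

```text
time_s: 9.35
eef_pos: [0.4513, 0.3211, 0.0122]
tool_rot: [180.0, 0.0, 90.0]
force: [-0.1, -0.5, 1.3]
opening: 0.0431
finger_force: 30.0
t 9.35 [0.4513 0.3211 0.0122] [179.99   0.    89.97] F [-0.1 -0.5  1.3] T [ 0.01 -0.02  0.05] op 0.0431 30.0
.49,.2,.11,90 x -0.4037 y 0.1293 z -0.3261 roll -0.0002 dist 0.160
.5,.08,.11,90 x -0.8037 y 0.1629 z -0.3261 roll -0.0002 dist 0.265
.6125,.0128,.1,90 x -1.0275 y 0.5380 z -0.2927 roll -0.0002 dist 0.359
```

```bash
python3 -m inch '[{"x":0,"y":0,"z":-0.08,"roll":0},{"x":-0.03,"y":0.01,"z":-0.22,"roll":0},{"x":-0.13,"y":0.04,"z":-0.3,"roll":0},{"x":-0.26,"y":0.08,"z":-0.32,"roll":0},{"x":-0.4,"y":0.12,"z":-0.32,"roll":0},{"x":-0.54,"y":0.14,"z":-0.32,"roll":0},{"x":-0.68,"y":0.16,"z":-0.32,"roll":0},{"x":-0.8,"y":0.18,"z":-0.32,"roll":0}]'; python3 d.py  .6123,.0128,.055,90
```

```text
time_s: 10.15
eef_pos: [0.5051, 0.0786, 0.108]
tool_rot: [180.0, 0.0, 89.9]
force: [0.9, 0.2, -0.8]
opening: 0.043
finger_force: 30.0
t 10.15 [0.5051 0.0786 0.108 ] [1.800e+02 3.000e-02 8.991e+01] F [ 0.9  0.2 -0.8] T [-0.03 -0.09  0.01] op 0.043 30.0
.6123,.0128,.055,90 x -0.2188 y 0.3577 z 0.1769 roll -0.0005 dist 0.137
```

```bash
python3 -m inch '[{"x":-0.07,"y":0.1,"z":0,"roll":0},{"x":-0.15,"y":0.22,"z":0,"roll":0},{"x":-0.21,"y":0.32,"z":0.02,"roll":0},{"x":-0.225,"y":0.357,"z":0.08,"roll":0},{"x":-0.225,"y":0.357,"z":0.15,"roll":0},{"x":-0.225,"y":0.357,"z":0.18,"roll":0},{"x":-0.225,"y":0.357,"z":0.18,"roll":0},{"x":-0.225,"y":0.357,"z":0.18,"roll":0}]'; python3 d.py  .6123,.0128,.012,90
```

```text
time_s: 10.95
eef_pos: [0.6122, 0.014, 0.0546]
tool_rot: [180.0, -0.0, 90.0]
force: [-0.1, -0.2, 0.7]
opening: 0.0432
finger_force: 30.0
t 10.95 [0.6122 0.014  0.0546] [ 1.7999e+02 -1.0000e-02  9.0010e+01] F [-0.1 -0.2  0.7] T [-0.04 -0.11 -0.02] op 0.0432 30.0
.6123,.0128,.012,90 x -0.0041 y 0.0004 z 0.1419 roll 0.0001 dist 0.043
```

```bash
python3 -m inch '[{"x":-0.004,"y":0,"z":0.04,"roll":0},{"x":-0.004,"y":0,"z":0.07,"roll":0},{"x":-0.004,"y":0,"z":0.09,"roll":0},{"x":-0.004,"y":0,"z":0.105,"roll":0},{"x":-0.004,"y":0,"z":0.12,"roll":0},{"x":-0.004,"y":0,"z":0.132,"roll":0},{"x":-0.004,"y":0,"z":0.141,"roll":0},{"x":-0.004,"y":0,"z":0.141,"roll":0}]'; python3 d.py  .6123,.0128,.012,90
```

```text
time_s: 11.75
eef_pos: [0.6122, 0.0124, 0.0122]
tool_rot: [180.0, 0.0, 90.0]
force: [-1.5, 0.3, 4.2]
opening: 0.0431
finger_force: 30.0
t 11.75 [0.6122 0.0124 0.0122] [1.800e+02 2.000e-02 8.998e+01] F [-1.5  0.3  4.2] T [-0.04  0.34 -0.03] op 0.0431 30.0
.6123,.0128,.012,90 x 0.0014 y 0.0004 z 0.0006 roll -0.0001 dist 0.000
```

```bash
python3 -m inch '[{"x":0,"y":0,"z":0,"roll":0},{"x":0,"y":0,"z":0,"roll":0},{"x":0,"y":0,"z":0,"roll":0},{"x":0,"y":0,"z":0,"roll":0},{"x":0,"y":0,"z":-0.06,"roll":0},{"x":0,"y":0,"z":-0.16,"roll":0},{"x":0,"y":0,"z":-0.3,"roll":0},{"x":0,"y":-0.1,"z":-0.4,"roll":0}]' 0.8; python3 -m inch '[{"x":-0.12,"y":-0.04,"z":-0.08,"roll":0.045},{"x":-0.24,"y":-0.08,"z":-0.15,"roll":0.09},{"x":-0.36,"y":-0.12,"z":-0.15,"roll":0.135},{"x":-0.48,"y":-0.16,"z":-0.15,"roll":0.18},{"x":-0.6,"y":-0.2,"z":-0.15,"roll":0.225},{"x":-0.72,"y":-0.24,"z":-0.15,"roll":0.27},{"x":-0.8,"y":-0.28,"z":-0.15,"roll":0.315},{"x":-0.8,"y":-0.3,"z":-0.15,"roll":0.36}]'; python3 - <<'E'
from meas import *
I={c:grab(c,'n_'+c)[0] for c in('scene','top')}
for n,c,p,z in [('red','red',(.612,-.057,.026),.026),('green','green',(.613,.083,.026),.026),('yellow','yellow',(.612,.013,.026),.026),('ring','orange',(.637,.177,.14),.14)]:
    u={}
    for cam in I:
        b=blob(I[cam],c,pix(cam,p))
        if b:u[cam]=b[0];print(n,cam,b[1],onz(cam,b[0],z).round(4))
    if len(u)==2:print(tri(u).round(4))
# loupe handle / lens, from first pictures
J={c:cv2.imread(f'pics/{c}0.png') for c in('scene','top')}
u={}
for cam in J:
    hsv=cv2.cvtColor(J[cam],cv2.COLOR_BGR2HSV);a=pix(cam,(.519,-.356,.036))
    m=(hsv[...,2]>105).astype(np.uint8);yy,xx=np.mgrid[:384,:512];m[(xx-a[0])**2+(yy-a[1])**2>12**2]=0
    n,l,st,ce=cv2.connectedComponentsWithStats(m)
    i=l[int(round(a[1])),int(round(a[0]))];u[cam]=ce[i];print('lens',cam,i,st[i],ce[i],onz(cam,ce[i],.036).round(4))
print(tri(u))
a=cv2.resize(J['top'][205:260,365:415],None,fx=10,fy=10,interpolation=2);b=cv2.resize(J['scene'][195:250,105:155],None,fx=10,fy=10,interpolation=2)
c=cv2.resize(I['scene'][160:240,210:320],None,fx=5,fy=5,interpolation=2);
o=np.zeros((550,1550,3),np.uint8);o[:,:500]=a;o[:,500:1000]=b;o[:400,1000:]=c
cv2.imwrite('pics/n1.png',cv2.resize(o,None,fx=.5,fy=.5,interpolation=3))
E
python3 d.py
```

```text
time_s: 12.55
eef_pos: [0.585, 0.0127, 0.134]
tool_rot: [179.8, -0.1, 89.9]
force: [0.7, -0.4, 0.9]
opening: 0.07
finger_force: 0.0
time_s: 13.35
eef_pos: [0.4902, -0.232, 0.1767]
tool_rot: [179.9, 0.1, 24.5]
force: [-1.0, 0.1, 0.6]
opening: 0.0701
finger_force: 0.0
red scene 53 [ 0.6106 -0.0571  0.026 ]
red top 103 [ 0.613  -0.0562  0.026 ]
[ 0.6125 -0.0569  0.0273]
green scene 42 [0.6107 0.0835 0.026 ]
green top 105 [0.6136 0.0834 0.026 ]
[0.6131 0.0828 0.0278]
yellow scene 49 [0.6106 0.0114 0.026 ]
yellow top 111 [0.6127 0.0118 0.026 ]
[0.6124 0.0113 0.0272]
ring scene 22 [0.6379 0.1755 0.14  ]
ring top 33 [0.6369 0.1782 0.14  ]
[0.6366 0.1775 0.139 ]
lens scene 1 [121 216  22  22 249] [130.7751004  224.27309237] [ 0.5023 -0.3583  0.036 ]
lens top 2 [383 216  18  18 246] [391.58943089 224.26422764] [ 0.5201 -0.3521  0.036 ]
[ 0.51840828 -0.35420049  0.04479597]
t 13.45 [ 0.4911 -0.2285  0.1768] [1.7999e+02 3.0000e-02 2.4930e+01] F [ 0.7  1.2 -0.2] T [ 0.04 -0.02  0.03] op 0.07 0.0
```

View pics/n1.png

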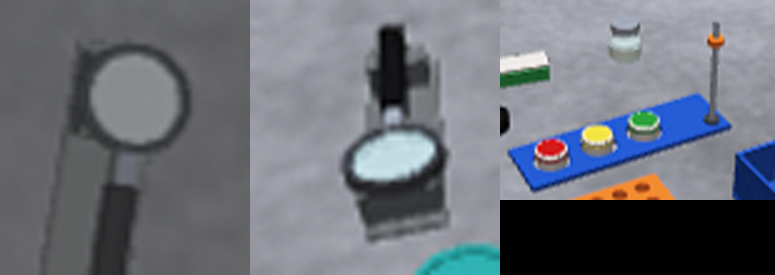

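The picture shows red, yellow and green standing upright in the tray row, all at the same height, with the ring still on the post. Next I'll fit the loupe's pose with a silhouette model.

```bash
cat > fit.py <<'E'
from meas import *
from scipy.optimize import minimize
S=8
def proj(cam,P):
    c=r.calibration(cam);K=np.array(c['intrinsics']);E=np.linalg.inv(np.array(c['extrinsics']))
    q=P@E[:3,:3].T+E[:3,3];q=q*[1,-1,-1];q=q@K.T;return q[:,:2]/q[:,2:]
B=np.array([[x,y,z] for x in(-.145,-.05) for y in(-.008,.008) for z in(0,.016)])
th=np.linspace(0,2*np.pi,60,endpoint=False)
D=np.array([[.032*np.cos(t),.032*np.sin(t),z] for t in th for z in(0,.012)])
L=np.array([[.027*np.cos(t),.027*np.sin(t),.012] for t in th])
def fit(im,cam,p0,z,parts='hr',pitch=0):
    a=proj(cam,np.array([[p0[0],p0[1],z]]))[0].astype(int);x0,y0=a[0]-60,a[1]-60
    g=cv2.cvtColor(im,cv2.COLOR_BGR2GRAY)[y0:y0+120,x0:x0+120].astype(float)
    bg=np.median(g)
    w=np.clip((bg-g)/(bg-25),-1,1)  # 1 = as dark as handle
    def cost(p):
        R=cv2.Rodrigues(np.array([0,0,p[2]]))[0]
        t=np.array([p[0],p[1],z]);c=0
        for k,M in (('h',B),('r',D)):
            if k not in parts: continue
            u=proj(cam,M@R.T+t)-[x0,y0]
            def ras(u,grow):
                m=np.zeros((120*S,120*S),np.uint8)
                h=cv2.convexHull(((u+.5)*S).astype(np.float32)).round().astype(np.int32);cv2.fillConvexPoly(m,h,1)
                if grow: m=cv2.dilate(m,np.ones((grow,grow)))
                return cv2.resize(m.astype(np.float32),(120,120),interpolation=cv2.INTER_AREA)
            m=ras(u,0)
            if k=='r':
                ul=proj(cam,L@R.T+t)-[x0,y0];m=m-ras(ul,0)
            c-=(m*(w-.5)).sum()
        return c
    return min((minimize(cost,q,method='Nelder-Mead',options=dict(initial_simplex=np.array(q)+np.array([[0,0,0],[.006,0,0],[0,.006,0],[0,0,.08]]),xatol=1e-4,fatol=.05)) for q in ([*p0],[p0[0]+.003,p0[1]-.003,p0[2]+.03])),key=lambda o:o.fun)
E
python3 - <<'E'
from fit import *
for cam in('top','scene'):
    im=cv2.imread(f'pics/{cam}0.png')
    for pt in('hr','h'):
        o=fit(im,cam,(.519,-.354,-.18),.03,pt);print(cam,pt,o.x[:2].round(4),np.degrees(o.x[2]).round(2),o.fun.round(1))
E
```

```text
top hr [ 0.5204 -0.3493] -8.88 -39.0
top h [ 0.5199 -0.3521] -10.66 -41.2
scene hr [ 0.5211 -0.3531] -10.43 -62.3
scene h [ 0.5107 -0.3518] -10.3 -36.5
```

```bash
python3 d.py .4423,-.338,.10,-10.3 .4423,-.338,.019,-10.3
```

```text
t 13.45 [ 0.4911 -0.2285  0.1768] [1.7999e+02 3.0000e-02 2.4930e+01] F [ 0.7  1.2 -0.2] T [ 0.04 -0.02  0.03] op 0.07 0.0
.4423,-.338,.10,-10.3 x -0.3014 y 0.2623 z 0.2561 roll 0.1957 dist 0.142
.4423,-.338,.019,-10.3 x -0.3013 y 0.2623 z 0.5261 roll 0.1957 dist 0.198
```

```bash
python3 -m inch '[{"x":-0.08,"y":0.07,"z":0,"roll":0.045},{"x":-0.17,"y":0.15,"z":0.02,"roll":0.09},{"x":-0.25,"y":0.22,"z":0.08,"roll":0.135},{"x":-0.3,"y":0.262,"z":0.16,"roll":0.18},{"x":-0.301,"y":0.262,"z":0.25,"roll":0.196},{"x":-0.301,"y":0.262,"z":0.28,"roll":0.196},{"x":-0.301,"y":0.262,"z":0.28,"roll":0.196},{"x":-0.301,"y":0.262,"z":0.28,"roll":0.196}]'; python3 d.py .4423,-.338,.019,-10.3
```

```text
time_s: 14.25
eef_pos: [0.445, -0.3364, 0.0935]
tool_rot: [-180.0, -0.1, -9.8]
force: [-0.5, -0.5, 0.4]
opening: 0.0705
finger_force: 0.0
t 14.25 [ 0.445  -0.3364  0.0935] [-1.7999e+02 -5.0000e-02 -9.8500e+00] F [-0.5 -0.5  0.4] T [ 0.06  0.02 -0.01] op 0.0705 0.0
.4423,-.338,.019,-10.3 x -0.0081 y 0.0068 z 0.2484 roll 0.0025 dist 0.075
```

```bash
python3 -m inch '[{"x":-0.006,"y":0.006,"z":0.05,"roll":0.002},{"x":-0.006,"y":0.006,"z":0.12,"roll":0.002},{"x":-0.006,"y":0.006,"z":0.18,"roll":0.002},{"x":-0.006,"y":0.006,"z":0.22,"roll":0.002},{"x":-0.006,"y":0.006,"z":0.247,"roll":0.002},{"x":-0.006,"y":0.006,"z":0.247,"roll":0.002},{"x":-0.006,"y":0.006,"z":0.247,"roll":0.002}]'; python3 - <<'E'
from h import *
a=grab('scene')[0][170:270,90:210];b=grab('top')[0][195:275,350:430]
cv2.imwrite('pics/q.png',np.hstack([cv2.resize(a,(480,400),interpolation=2),cv2.resize(b,(320,400),interpolation=2)[:, :320]]))
E
python3 d.py .4423,-.338,.019,-10.3
```

```text
time_s: 14.95
eef_pos: [0.4422, -0.3388, 0.0193]
tool_rot: [180.0, -0.0, -10.4]
force: [-0.5, 0.6, 0.0]
opening: 0.0701
finger_force: 0.0
t 15.05 [ 0.4422 -0.3389  0.0195] [ 1.7997e+02 -7.0000e-02 -1.0460e+01] F [-0.6  0.5 -1.1] T [-0.01  0.04  0.01] op 0.0699 0.0
.4423,-.338,.019,-10.3 x -0.0002 y -0.0031 z 0.0016 roll -0.0009 dist 0.001
```

View pics/q.png

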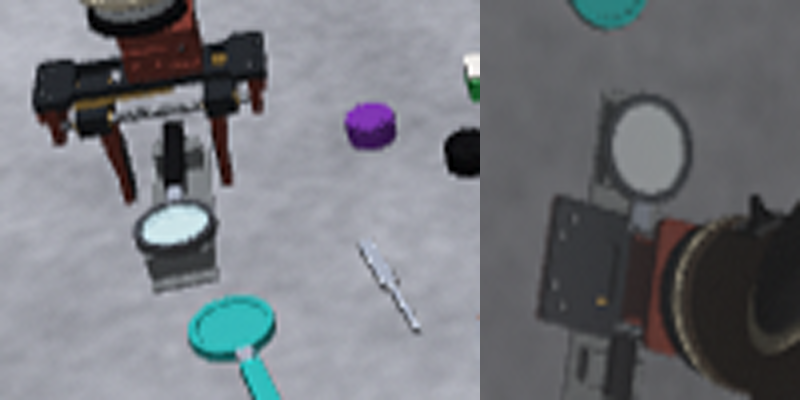

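The black handle is centred between the fingers at about (175,160), so I'll close.

```bash
python3 -m inch '[{"x":0,"y":-0.002,"z":0.001,"roll":0},{"x":0,"y":-0.002,"z":0.001,"roll":0},{"x":0,"y":-0.002,"z":0.001,"roll":0},{"x":0,"y":-0.002,"z":0.001,"roll":0},{"x":0,"y":-0.002,"z":0.001,"roll":0},{"x":0,"y":-0.002,"z":0.001,"roll":0},{"x":0,"y":-0.002,"z":0.001,"roll":0},{"x":0,"y":-0.002,"z":0.001,"roll":0}]' 0; python3 d.py
```

```text
time_s: 15.85
eef_pos: [0.4418, -0.338, 0.0184]
tool_rot: [180.0, -0.0, -10.5]
force: [0.8, -0.7, 0.2]
opening: 0.0156
finger_force: 30.0
t 15.85 [ 0.4418 -0.338   0.0184] [179.99  -0.   -10.47] F [ 0.8 -0.7  0.2] T [-0.01  0.01  0.03] op 0.0156 30.0
```

```bash
python3 -m inch '[{"x":0,"y":0,"z":-0.02,"roll":0},{"x":0,"y":0,"z":-0.05,"roll":0},{"x":0,"y":0,"z":-0.1,"roll":0},{"x":0,"y":0,"z":-0.16,"roll":0},{"x":0,"y":0,"z":-0.23,"roll":0},{"x":0,"y":0,"z":-0.3,"roll":0},{"x":0,"y":0,"z":-0.343,"roll":0},{"x":0,"y":0,"z":-0.343,"roll":0}]'; python3 d.py .5338,-.0427,.1214,-10.4 .5338,-.0427,.17,-10.4
```

```text
time_s: 16.65
eef_pos: [0.4428, -0.3387, 0.1235]
tool_rot: [179.9, -0.2, -10.5]
force: [-0.1, 0.1, -0.6]
opening: 0.0159
finger_force: 30.0
t 16.65 [ 0.4428 -0.3387  0.1235] [179.91  -0.2  -10.47] F [-0.1  0.1 -0.6] T [0.1  0.01 0.03] op 0.0159 30.0
.5338,-.0427,.1214,-10.4 x 0.1188 y -1.0254 z 0.0058 roll -0.0004 dist 0.310
.5338,-.0427,.17,-10.4 x 0.1194 y -1.0251 z -0.1562 roll -0.0004 dist 0.313
```

```bash
python3 -m inch '[{"x":0.01,"y":-0.03,"z":-0.01,"roll":0},{"x":0.02,"y":-0.1,"z":-0.02,"roll":0},{"x":0.03,"y":-0.2,"z":-0.02,"roll":0},{"x":0.045,"y":-0.31,"z":-0.02,"roll":0},{"x":0.06,"y":-0.42,"z":-0.02,"roll":0},{"x":0.075,"y":-0.53,"z":-0.02,"roll":0},{"x":0.09,"y":-0.64,"z":-0.02,"roll":0},{"x":0.1,"y":-0.75,"z":-0.02,"roll":0}]';python3 -m inch '[{"x":0.005,"y":-0.09,"z":0,"roll":0},{"x":0.01,"y":-0.16,"z":0,"roll":0},{"x":0.015,"y":-0.22,"z":0.01,"roll":0},{"x":0.018,"y":-0.255,"z":0.02,"roll":0},{"x":0.018,"y":-0.27,"z":0.02,"roll":0},{"x":0.018,"y":-0.27,"z":0.02,"roll":0},{"x":0.018,"y":-0.27,"z":0.02,"roll":0},{"x":0.018,"y":-0.27,"z":0.02,"roll":0}]'; python3 - <<'E'
from fit import *
import glob
I={c:grab(c,'z_'+c)[0] for c in('scene','top')}
u={}
for cam in I:
    for n,c,p in [('ring','orange',(.637,.177,.14))]:
        b=blob(I[cam],c,pix(cam,p))
        if b:u[cam]=b[0]
    for t in('lens','loupe_grip','focus_mark'):
        print(cam,t,[(round(o['p'],2),np.round(o['at'],4)) for o in r.pinpoint(t,cam)])
if len(u)==2:print('ring',tri(u).round(4))
a=I['scene'][130:240,190:310];b=I['top'][130:240,230:350]
cv2.imwrite('pics/z.png',np.hstack([cv2.resize(k,(400,367),interpolation=2) for k in(a,b)]))
E
python3 d.py .5338,-.0427,.1214,-10.4
```

```text
time_s: 17.45
eef_pos: [0.512, -0.1199, 0.1262]
tool_rot: [-180.0, 0.1, -10.4]
force: [0.8, -0.5, 0.5]
opening: 0.0156
finger_force: 30.0
time_s: 18.25
eef_pos: [0.532, -0.0446, 0.1213]
tool_rot: [180.0, -0.0, -10.6]
force: [-0.0, -0.9, -0.6]
opening: 0.0157
finger_force: 30.0
scene lens [(0.62, array([ 0.6133, -0.0591,  0.1382])), (0.62, array([ 0.6262, -0.3389,  0.0047])), (0.49, array([ 0.3978, -0.0188, -0.0038])), (0.43, array([ 0.6152,  0.0102, -0.0031]))]
scene loupe_grip [(0.7, array([ 0.6151, -0.0544, -0.0015])), (0.68, array([ 0.7   , -0.3322,  0.0087])), (0.62, array([ 0.5307, -0.0468,  0.1396]))]
scene focus_mark [(0.37, array([0.6364, 0.1746, 0.1362]))]
top lens [(0.68, array([ 0.6216, -0.3336,  0.0082])), (0.49, array([ 0.6109, -0.0627,  0.1396]))]
top loupe_grip [(0.56, array([ 0.6993, -0.3326,  0.0069])), (0.45, array([ 7.798e-01, -8.340e-02,  1.000e-04]))]
top focus_mark [(0.53, array([0.6377, 0.1812, 0.1406])), (0.24, array([0.6123, 0.0106, 0.0038])), (0.21, array([ 0.6094, -0.0596,  0.1357]))]
ring [0.6366 0.1775 0.139 ]
t 18.65 [ 0.5322 -0.0436  0.1213] [ 1.800e+02 -1.000e-02 -1.048e+01] F [ 0.2 -0.1 -1.5] T [ 0.05  0.02 -0.06] op 0.0157 30.0
.5338,-.0427,.1214,-10.4 x 0.0047 y -0.0040 z -0.0004 roll -0.0004 dist 0.002
```

View pics/z.png

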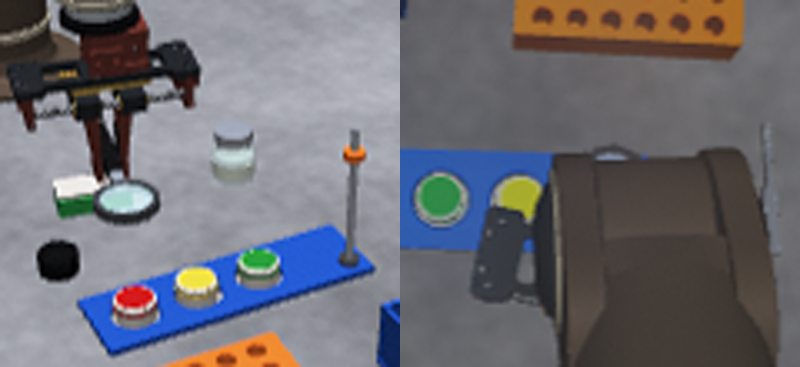

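The lens hangs level over the red dish, at about (127,200) in the left crop. Next I'll check its height and level against the ring using depth, after a small correction.

```bash
python3 -m inch '[{"x":0.004,"y":-0.002,"z":0,"roll":0},{"x":0.007,"y":-0.003,"z":0,"roll":0},{"x":0.007,"y":-0.003,"z":0,"roll":0},{"x":0.007,"y":-0.003,"z":0,"roll":0},{"x":0.007,"y":-0.003,"z":0,"roll":0},{"x":0.007,"y":-0.003,"z":0,"roll":0}]'; cat > lens.py <<'E'
from fit import *
im,d=grab('scene','y')
yy,xx=np.mgrid[:384,:512];P=world('scene',xx,yy,d)
def rep(n,m):
    Q=P[m];print(n,len(Q),'med',np.median(Q,0).round(4),'z5-95',np.percentile(Q[:,2],[5,25,75,95]).round(4),'xy mid',((Q.max(0)+Q.min(0))/2)[:2].round(4),np.ptp(Q,0).round(3))
    if len(Q)>40:
        A=np.c_[Q[:,:2]-[.6125,-.057],np.ones(len(Q))];w=np.ones(len(Q),bool)
        for _ in range(5):
            k=np.linalg.lstsq(A[w],Q[w,2],rcond=None)[0];w=abs(A@k-Q[:,2])<.003
        print('  plane tilt deg',np.degrees(k[:2]).round(2),'z@dish',k[2].round(4),w.sum())
lens=(abs(P[...,2]-.14)<.02)&(np.hypot(P[...,0]-.6125,P[...,1]+.057)<.037)&(d>0)
rep('loupe',lens)
rep('ring',mask(im,'orange')&(abs(P[...,2]-.139)<.02)&(np.hypot(P[...,0]-.637,P[...,1]-.177)<.03))
hand=(abs(P[...,2]-.14)<.02)&(P[...,0]<.57)&(P[...,0]>.54)&(abs(P[...,1]+.05)<.02)
rep('red top',mask(im,'red')&(np.hypot(P[...,0]-.6125,P[...,1]+.057)<.03))
h,s,v=cv2.split(cv2.cvtColor(im,cv2.COLOR_BGR2HSV))
c=pix('scene',(.6125,-.057,.139)); b=((v>140)&(np.hypot(xx-c[0],yy-c[1])<14)).astype(np.uint8)
n,l,st,ce=cv2.connectedComponentsWithStats(b);i=1+np.argmax(st[1:,4]);print('lens px',ce[i],st[i,4],onz('scene',ce[i],.139).round(4))
E
python3 lens.py; python3 d.py .5345,-.043,.1214,-10.4
```

```text
time_s: 19.25
eef_pos: [0.5344, -0.043, 0.1212]
tool_rot: [180.0, 0.0, -10.5]
force: [0.1, 0.3, -1.2]
opening: 0.0159
finger_force: 30.0
loupe 234 med [ 0.6177 -0.0585  0.1417] z5-95 [0.1348 0.1401 0.143  0.1451] xy mid [ 0.6111 -0.0581] [0.07  0.062 0.014]
  plane tilt deg [-0.48  0.43] z@dish 0.1417 181
ring 22 med [0.6418 0.1733 0.1428] z5-95 [0.1377 0.1396 0.1441 0.1455] xy mid [0.6385 0.1759] [0.02  0.021 0.009]
red top 56 med [ 0.6111 -0.0569  0.0256] z5-95 [0.0221 0.0247 0.0264 0.0276] xy mid [ 0.6138 -0.0597] [0.04  0.039 0.009]
  plane tilt deg [ 1.58 -1.8 ] z@dish 0.0258 53
lens px [231.66666667 193.36078431] 255 [ 0.6332 -0.0544  0.139 ]
t 19.3 [ 0.5344 -0.043   0.1213] [180.    -0.   -10.47] F [ 0.5  0.4 -1.1] T [ 0.    0.02 -0.04] op 0.0159 30.0
.5345,-.043,.1214,-10.4 x 0.0003 y -0.0001 z -0.0004 roll -0.0004 dist 0.000
```

```bash
cat > rz.py <<'E'
from fit import *
from scipy.optimize import minimize
im=cv2.imread('pics/y.png').astype(float)
def cyl(x,y,z,rad,h):return np.array([[x+rad*np.cos(t),y+rad*np.sin(t),z+k] for t in th for k in(-h/2,h/2)])
def ras(u,x0,y0):
    m=np.zeros((60*16,60*16),np.uint8);cv2.fillConvexPoly(m,cv2.convexHull(((u-[x0,y0]+.5)*16).astype(np.float32)).round().astype(np.int32),1)
    return cv2.resize(m.astype(np.float32),(60,60),interpolation=cv2.INTER_AREA)
def fitz(mk,x,y,z0,rad,h):
    a=pix('scene',(x,y,z0)).astype(int)-30
    w=mk[a[1]:a[1]+60,a[0]:a[0]+60]
    f=lambda p:((ras(proj('scene',cyl(x,y,z0,rad,h))+[p[0],p[1]],*a)-w)**2).sum()
    o=minimize(f,[.1,.1],method='Nelder-Mead',options=dict(initial_simplex=[[-1,-1],[1,-.5],[0,1.2]]))
    k=(pix('scene',(x,y,z0+.01))-pix('scene',(x,y,z0)))[1]/.01
    return o.x,o.fun,'dz if all vertical %.4f'%(o.x[1]/k)
b,g,R=[im[...,i] for i in range(3)]
yy,xx=np.mgrid[:384,:512]
near=lambda x,y,z,k:(np.hypot(*(np.stack([xx,yy])-pix('scene',(x,y,z))[:,None,None]))<k)
org=np.clip((R-b-20)/140,0,1)*near(.6375,.178,.139,9)
print('ring',fitz(org,.6375,.178,.139,.011,.010))
dk=cv2.cvtColor(im.astype(np.uint8),cv2.COLOR_BGR2GRAY)
c=near(.6125,-.057,.139,16)
_,d=r.grab_frame('scene');P=world('scene',xx,yy,d)
lm=((P[...,2]>.12)&(P[...,2]<.16)&c&(d>0)&(np.hypot(P[...,0]-.6125,P[...,1]+.057)<.042)&(P[...,0]>.5785)).astype(float)
print('lens',fitz(lm,.6125,-.057,.139,.032,.012))
wm=((im.min(2)>115)|((R-b>60)&near(.6125,-.057,.018,12)))*near(.6125,-.057,.018,13)*1.
for n,(x,y,ch) in {'red':(.6125,-.057,R-b),'green':(.613,.083,g-R)}.items():
    m=np.clip(ch/100,0,1)*near(x,y,.026,8)
    print(n,fitz(m,x,y,.026,.0185,.0005),m.sum())
E
python3 rz.py
```

```text
ring (array([-0.48013639, -0.30062469]), np.float64(6.003899536132812), 'dz if all vertical 0.0012')
lens (array([0.08117827, 0.10494327]), np.float64(7.3385009765625), 'dz if all vertical -0.0004')
red (array([-0.35010803, -0.11244796]), np.float64(6.2840812988281245), 'dz if all vertical 0.0005') 75.57000000000001
green (array([-0.33706048, -0.69997561]), np.float64(12.235762744140626), 'dz if all vertical 0.0030') 82.99
```

```bash
python3 -m inch '[{"x":0,"y":0,"z":-0.002,"roll":0},{"x":0,"y":0,"z":-0.002,"roll":0},{"x":0,"y":0,"z":-0.002,"roll":0},{"x":0,"y":0,"z":-0.002,"roll":0},{"x":0,"y":0,"z":-0.002,"roll":0},{"x":0,"y":0,"z":-0.002,"roll":0},{"x":0,"y":0,"z":-0.002,"roll":0},{"x":0,"y":0,"z":-0.002,"roll":0}]'; python3 lens.py; python3 -c "
from workcell import r
print(r.state()['joint_velocities']);print(r.finish_job())"
```

```text
time_s: 20.15
eef_pos: [0.5344, -0.043, 0.1218]
tool_rot: [180.0, -0.0, -10.5]
force: [0.1, -1.0, -1.0]
opening: 0.0155
finger_force: 30.0
loupe 231 med [ 0.6177 -0.0583  0.1422] z5-95 [0.1358 0.1406 0.1439 0.1456] xy mid [ 0.6114 -0.0585] [0.069 0.062 0.014]
  plane tilt deg [-1.98  0.91] z@dish 0.1423 177
ring 22 med [0.641  0.1718 0.1429] z5-95 [0.1373 0.1417 0.144  0.1457] xy mid [0.6404 0.1764] [0.023 0.022 0.009]
red top 57 med [ 0.6117 -0.0575  0.0258] z5-95 [0.0228 0.0249 0.0269 0.0278] xy mid [ 0.6126 -0.0602] [0.039 0.04  0.011]
  plane tilt deg [0.93 1.1 ] z@dish 0.0259 53
lens px [231.64202335 193.42023346] 257 [ 0.6334 -0.0546  0.139 ]
[ 0.01605452  0.00958508  0.01699907  0.02364811  0.04133317  0.00606041
 -0.05165392]
the job is handed in; nothing more can be done
None
```

I handed the job in at about 20 s: all three dishes measure upright and down in the tray, and the gripper holds the loupe by its handle, still and level to within about 2° (depth noise). By my measurements its lens is centred over the red dish to within 1–2 mm and within about 1 mm of the ring's height; the hand-in returned no verdict.

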